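# Proof-pull a newly glued peg with a spring balance

## Task

The ball-headed peg in the peg rail is a replacement that has just been glued in, and its joint must be proved before the rail goes back on the wall. Hang the eye of the spring balance over that peg so that it sits round the neck below the ball, then pull the balance back towards you, level and square to the rail, until the broad dark band on the draw rod stands at the mouth of the casing (15 N); never pull past 20 N, which could crack the joint. Finish while holding the balance there by its casing, steady on the mark and clear of the table and the rail board; leave the other pegs and the things round about alone.

Things in the scene. Friction and masses are not known exactly. Their poses are not given: they have to be found in the camera images.
- balance: spring balance lying on the table: square aluminium casing 150 x 30 x 28 mm with a brass cap at the mouth and a black one at the back (32.5 wide, 30.5 high) and a wire loop at the back; 0.2 kg. Origin: on the underside, 14 mm below the long axis; x points along the casing to the draw rod and eye, z up. The casing runs from x = -85 to +65 mm (mouth at +65); the loop reaches x = -112 mm.
- grip (a point): centre of the ribbed rubber hand grip of the casing, 30 mm behind the balance's origin, on the long axis (14 mm above the underside); about 31 mm wide here, ribs from x = -56 to -4 mm of the balance; take it across the width. The axes are those of the balance.
- eye (a point): centre of the round eye at the end of the draw rod: a steel ring in the plane of the casing (flat when it lies on the table), hole 31 mm across, wire 5.6 mm thick. On the long axis, 100 mm ahead of the balance's origin (130 mm ahead of point grip) while the rod is home; 1 mm farther for each mm of draw.
- draw (a joint): how far the draw rod is pulled out of the casing, m: 0 home (start), 0.050 end stop. A spring of 500 N/m pulls it home (0 N at 0): the broad dark band, 4 mm wide, has its middle at the casing's mouth at 0.030 = 15 N; 20 N is 0.040. Thin lines stand every 6 mm (3 N).
- rail: peg rail of pale wood, 78 x 360 x 20 mm, screwed down flat to the table. Origin: centre of the underside; its long side is its y, its x points across it, away from the robot; z up. Three pegs stand upright on its middle line at y = -105, 0 and +105 mm, in any order; it does not move.
- ball_peg: the replacement peg, fixed upright in the rail. Origin: foot of the peg on the rail's top, 20 mm above the table. Straight neck 13 mm thick (17.6 mm shoulder on the lowest 2.5 mm); ball head 25 mm across, its middle 50 mm above the origin, top 62.5 mm. The eye passes over the ball; clear neck from 3 to 38 mm above the origin.
- disc_peg_1: one of two older pegs with a flat mushroom head 37 mm wide, 47 mm high over the rail's top; too wide for the eye. Origin at its foot on the rail's top. To be left alone.
- disc_peg_2: the other older peg with the flat mushroom head, the same as disc_peg_1. To be left alone.
- mug: white mug with a handle, 88 x 127 x 95 mm, standing on the table beyond the balance; origin at the centre of its underside. To be left alone.
- jar: small white glaze jar with a screw lid, 52 mm across, 68 mm high; origin at the centre of its underside. To be left alone.
- tile: fired glaze test tile lying flat to the right of the work, 40 x 62 x 10 mm; origin at the centre of its underside. To be left alone.

How it is judged:
By the outcome, as a careful person would: the job done as asked, in the order asked, and still so for the second after the job is handed in, while the arm keeps its last pose, push and grip.
It also fails if it takes over 45 s, if anything falls off the work surface, if the arm or the gripper's body presses on something with over 40 N, if the wrist force passes 120 N, or if a joint passes its speed limit or range.

## Robot

A 6-joint arm with a two-finger parallel gripper is mounted at the origin on a cart in front of the work surface, level with it; the furniture and walls round the work are solid. World frame = base frame: x ahead of the robot, y to its left, z up, the work surface at z = 0. Lengths are in mm, angles in rad, forces in N, time in s.
With the tool pointing down it reaches from about 275 to 750 mm from the base axis. Payload 10.2 kg.
Tool frame: the origin (TCP) lies at the centre of the arm's flange, where the gripper is bolted on; the fingertips stand 173 mm ahead of it and the grasp point (between the pads) lies 155 mm ahead of it; z points along the fingers, y is the line along which they close (so a half turn about z gives the same grasp; the last joint's range is limited). The gripper opens to 85 mm and grips with 20 to 120 N. Pads are 22 mm wide; open, the fingers measure 114 mm over their backs; the gripper's body (76 mm by 85 mm) begins 54 mm behind the grasp point. The pads swing forward as they close: fully open they stand 13 mm farther back than shut.
Start: joints at [-1.402, 0.313, 1.498, -0, 1.331, -0.223], TCP at [200.461, -485.23, 404.694] pointing down, gripper open.
Joint ranges: [-2.94, 2.94], [-0.97, 2.17], [0.19, 2.56], [-1.23, 4.37], [0.02, 3.11], [-2.88, 2.88]. Speed limits (rad/s): [2.39, 2.39, 3.01, 3.14, 3.14, 3.14].

## Interface

Orientations are given as a unit quaternion [w, x, y, z].
In Python, from rig import ctrl, imaging gives the robot as it stands (ctrl), with the cameras (imaging).
- The arm moves only by the tool jog_arm, called after "Request:" in YAML: its name, and indented under it one key for each argument. Schema: {"type":"object","properties":{"segments":{"type":"array","items":{"type":"object","properties":{"d":{"type":"array","items":{"type":"number"},"minItems":3,"maxItems":3},"rotvec":{"type":"array","items":{"type":"number"},"minItems":3,"maxItems":3}},"additionalProperties":false},"minItems":1,"maxItems":8},"finger_gap":{"type":"number"},"grip_force":{"type":"number"},"only":{"type":"string"},"quiet":{"type":"boolean"},"lines":{"type":"string"}},"required":["segments"],"additionalProperties":false}. segments is a list of rows, 1 to 8 of them, each an object with the fields d (a list: dx, dy, dz in mm), rotvec (a list: a rotation vector rx, ry, rz in rad); a field left out counts as zero; each row is the pose to reach, as a shift and turn from the pose commanded when the call began, along the tool's axes at that moment; what a row does not reach only later rows make up. A row lasts 1/10 s, in which the tool goes at most 50 mm and 0.15 rad, less where a joint would pass 70% of its speed; a pose out of reach is approached as far as the arm can. finger_gap is the opening from 0.0 (shut) to 1.0 (fully open), set as the call begins (left out keeps the last). The fingers move at their own pace and stop on an object; grip_force is the grip in N (left out, the last holds). Time passes only in rows, so rows that do not move let the fingers close. The tool returns the time, the measured TCP pose, the force, the opening and the grip force at its end. only (a regular expression) keeps the lines of the reply that match it, lines (a string "A,B") keeps lines A to B, and quiet returns only ok. Input that does not fit is refused with a message, and nothing moves.
- ctrl.sense(): the state, without advancing time (a new reading comes with each control period).
- imaging.capture(name): name is "side" or "top" or "wrist"; returns the picture (384x512x3 uint8, red, green, blue); there is no depth.
- imaging.calibration(name): a dict with "fx", "fy", "cx", "cy" (pixels), "position" and "attitude" of the camera in the world. Camera axes: x right, y down, z forward; pixel columns grow to the right and rows downward; lengths in mm; the calibration is good to about 2 mm. The wrist camera is an equidistant fisheye: a pixel r from the principal point sees the ray r / f radians off the axis. A picture is of the moment at which its call begins: read the wrist's pose just before it. calibration takes no time and is no camera call; for the wrist camera it gives the pose at the moment of the call.
- ctrl.finish_job(): hands the job in; it is judged then, once.
The state is a dict: "time_s": time; "joints": joint angles; "dq": joint speeds; "tau": joint torques, N m; "eef_pos": TCP position; "ee_rot": TCP orientation; "force": force on the tool from outside, world axes, zero at the start; "wrist_torque": the same for the moment, N m; "grip_width": opening from 0.0 (shut) to 1.0 (fully open); "grip_force": force on a finger pad.
Only numpy, scipy, OpenCV 4.12 (cv2) and the standard library are available. Lean on these libraries where they do the work, as an engineer would, in place of code of your own. Each camera call takes 0.05 s, during which the arm holds its last target. There are 200 camera calls.

## Working session

There is one attempt and no reset: what is moved stays moved. The work goes in short steps, Python scripts to look and compute and a tool call to move; the robot and the scene stay as the last step left them, time stands still between calls to the robot, and variables do not carry over. Pictures are saved under pics/ and viewed, at most 10 in all, crops included, and the job is handed in when it is done.

```bash
ls; mkdir -p pics
```

Run:
```python
from rig import ctrl, imaging
import cv2
for n in("top","side"):
    im=imaging.capture(n); cv2.imwrite(f"pics/{n}0.png",im[:,:,::-1]); print(n,imaging.calibration(n))
s=ctrl.sense();print(s)
```

```text
pics
rig.py
top {'fx': 408.5659186997542, 'fy': 408.5659186997542, 'cx': 259.734859416411, 'cy': 197.0345294418443, 'position': array([ 466.83221362,  -13.76324533, 1453.03747931]), 'attitude': array([ 0.03142942, -0.70306551,  0.70955456, -0.03526204])}
side {'fx': 375.0985670196694, 'fy': 375.0985670196694, 'cx': 247.26215279628005, 'cy': 193.94399115586995, 'position': array([ 534.97721445, -991.6974144 ,  539.20342577]), 'attitude': array([-0.52803407,  0.84843489, -0.03214536,  0.01746268])}
{'time_s': 0.1, 'joints': array([-1.40241596e+00,  3.13391046e-01,  1.49834352e+00,  1.86402813e-05,
        1.33099005e+00, -2.23420763e-01]), 'dq': array([-0.00036228, -0.00026581, -0.001496  ,  0.00065146, -0.00045671,
        0.00037276]), 'tau': array([ 2.09346152e-03, -4.12897396e+01, -2.60144895e+01, -1.90224905e-04,
        3.00288841e-03, -6.28741773e-06]), 'eef_pos': array([ 200.4482766 , -485.19581874,  404.20034584]), 'ee_rot': array([-5.65520547e-04,  9.80873047e-01,  1.94647747e-01,  2.46227770e-05]), 'force': array([-0.27126832,  0.61759789,  0.37708547]), 'wrist_torque': array([0.05664276, 0.00636739, 0.0705189 ]), 'grip_force': 0.0, 'grip_width': 1.0009967537218727}
```

View pics/top0.png

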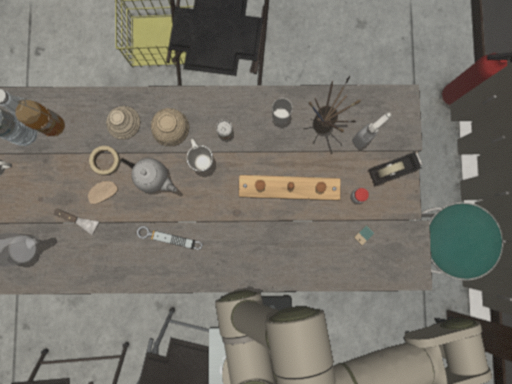

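View pics/side0.png

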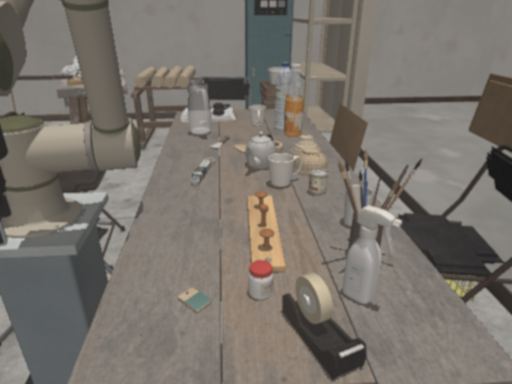

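The top view shows the balance near (172,239) with the larger ring on the left at (143,232). The rail runs from (240,187) to (340,187), and the small-headed middle peg at (291,187) looks like the ball peg. Next I'll enlarge both areas.

Run:
```python
import cv2,numpy as np
im=cv2.imread("pics/top0.png")
a=cv2.resize(im[218:258,130:210],None,fx=9,fy=7.2*1.25,interpolation=cv2.INTER_CUBIC)[:,:720]
b=cv2.resize(im[170:205,232:346],None,fx=6.3,fy=6.3,interpolation=cv2.INTER_CUBIC)
c=np.zeros((a.shape[0]+b.shape[0],720,3),np.uint8);c[:a.shape[0],:a.shape[1]]=a;c[a.shape[0]:,:b.shape[1]]=b
cv2.imwrite("pics/z0.png",c);print(a.shape,b.shape)
```

Create h.py:
```python
import numpy as np
from scipy.spatial.transform import Rotation as R
def rot(q): return R.from_quat([q[1],q[2],q[3],q[0]])
def ray(c,u,v,fish=False):
    d=np.array([(u-c['cx'])/c['fx'],(v-c['cy'])/c['fy'],1.])
    if fish:
        r=np.hypot(d[0],d[1]); d=np.array([d[0]/r*np.sin(r),d[1]/r*np.sin(r),np.cos(r)]) if r>1e-9 else np.array([0,0,1.])
    return rot(c['attitude']).apply(d)
def plane(c,u,v,z,fish=False):
    d=ray(c,u,v,fish); p=np.array(c['position']); return p+d*(z-p[2])/d[2]
def totool(s,dw): return rot(s['ee_rot']).inv().apply(dw)
```

Run:
```python
from rig import ctrl, imaging
from h import *
c=imaging.calibration("top")
for n,u,v,z in [("eyeL",143,232,14),("right",197,245,14),("bal",172,239,28),("peg",291,187,75),("d1",260,186,67),("d2",321,188,67),("railL",240,187,20),("railR",340,188,20),("mug",200,158,0)]: print(n,plane(c,u,v,z).round(1))
```

```text
(360, 720, 3) (220, 718, 3)
eyeL [483.6 388.   14. ]
right [436.5 198.7  14. ]
bal [458.3 283.3  28. ]
peg [ 630.5 -128.4   75. ]
d1 [635.8 -23.2  67. ]
d2 [ 627.1 -231.6   67. ]
railL [638.6  47.2  20. ]
railR [ 631.9 -306.1   20. ]
mug [747.5 191.6   0. ]
```

View pics/z0.png

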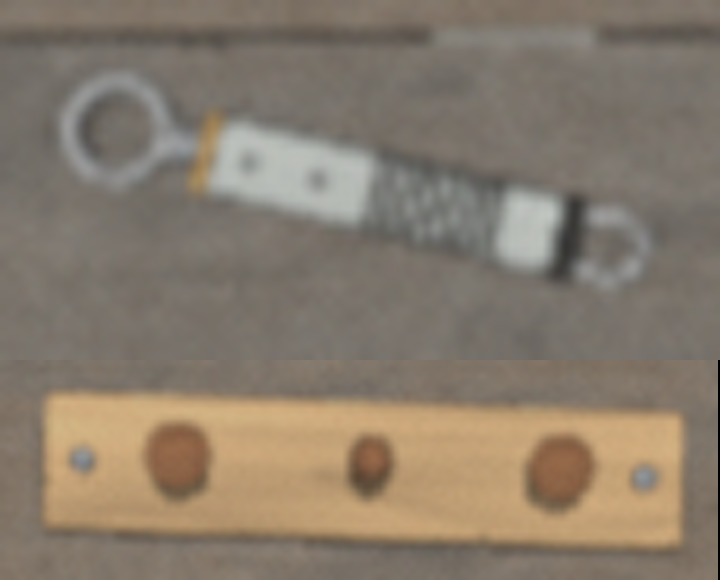

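Run:
```python
from rig import ctrl, imaging
from h import *
c=imaging.calibration("top")
f=lambda u,v:((u+.5)/9-.5+130,(v+.5)/9-.5+218)
e=plane(c,*f(115,130),14);g=plane(c,*f(435,203),28);b=plane(c,*f(568,237),14);m=plane(c,*f(205,153),14)
print(e,g,b,m); ax=(e-b); print(np.linalg.norm(e-b),np.linalg.norm(e-m)); ax[2]=0;ax/=np.linalg.norm(ax);yaw=np.arctan2(ax[1],ax[0]);print("yaw",yaw,"grip",e-130*ax)
s=ctrl.sense();t=rot(s['ee_rot']).as_matrix();y0=np.arctan2(t[1,0],t[0,0])
grip=e-130*ax
print(totool(s,np.array([grip[0],grip[1],300])-s['eef_pos']),"dyaw world",yaw-y0,"tool rz",-(yaw-y0))
print(imaging.calibration("wrist"))
```

```text
[483.57826241 390.37048089  14.        ] [454.24803425 262.9078043   28.        ] [440.49416226 213.87516568  14.        ] [474.32877109 355.23536363  14.        ]
181.67783567829386 36.33221098303903
yaw 1.3313697450887345 grip [452.74933384 264.07884553  14.        ]
[ 519.26495047 -596.04189859  104.99535419] dyaw world 0.939573197543158 tool rz -0.939573197543158
{'fx': 297.3186396354542, 'fy': 297.3186396354542, 'cx': 253.28081243317058, 'cy': 190.07236521372533, 'position': array([ 272.86398763, -456.81284667,  372.2695762 ]), 'attitude': array([ 0.12644573,  0.8217608 , -0.54904239, -0.08528256])}
```

Request:
jog_arm:
  segments:
    - {"d":[33,-38,0],"rotvec":[0,0,-0.06]}
    - {"d":[66,-76,0],"rotvec":[0,0,-0.12]}
    - {"d":[99,-113,0],"rotvec":[0,0,-0.18]}
    - {"d":[132,-151,0],"rotvec":[0,0,-0.24]}
    - {"d":[165,-189,10],"rotvec":[0,0,-0.30]}
    - {"d":[197,-226,20],"rotvec":[0,0,-0.36]}
    - {"d":[230,-264,30],"rotvec":[0,0,-0.42]}
    - {"d":[262,-302,40],"rotvec":[0,0,-0.48]}
  finger_gap: 1.0

```text
time_s: 0.9
eef_pos: [326.1, -107.7, 365.1]
ee_rot: [0.0, 0.906, 0.423, 0.0]
force: [1.5, -0.5, -1.1]
grip_width: 0.997
grip_force: 0.0
```

Run:
```python
from rig import ctrl, imaging
from h import *
s=ctrl.sense();t=rot(s['ee_rot']).as_matrix();y0=np.arctan2(t[1,0],t[0,0])
print(totool(s,np.array([452.7,264.1,300])-s['eef_pos']),-(1.3314-y0),s['joints'])
```

```text
[ 366.28409924 -141.69807437   65.0911935 ] -0.45781699680455934 [-6.64367336e-01 -6.14701718e-02  2.03685349e+00  3.78035648e-05
  1.16567019e+00  3.28311112e-02]
```

Request:
jog_arm:
  segments:
    - {"d":[47,-18,8],"rotvec":[0,0,-0.06]}
    - {"d":[94,-36,16],"rotvec":[0,0,-0.12]}
    - {"d":[141,-54,24],"rotvec":[0,0,-0.18]}
    - {"d":[188,-72,32],"rotvec":[0,0,-0.24]}
    - {"d":[235,-90,40],"rotvec":[0,0,-0.30]}
    - {"d":[281,-108,50],"rotvec":[0,0,-0.36]}
    - {"d":[325,-125,58],"rotvec":[0,0,-0.42]}
    - {"d":[366,-142,65],"rotvec":[0,0,-0.458]}
  finger_gap: 1.0

```text
time_s: 1.7
eef_pos: [453.1, 264.2, 299.7]
ee_rot: [-0.0, 0.786, 0.618, -0.0]
force: [0.9, -1.6, -0.2]
grip_width: 1.004
grip_force: 0.0
```

Request:
jog_arm:
  segments:
    - {}
    - {}

```text
time_s: 1.9
eef_pos: [452.7, 262.4, 299.7]
ee_rot: [-0.0, 0.787, 0.618, -0.001]
force: [-0.4, -0.7, -0.5]
grip_width: 1.0
grip_force: 0.0
```

Run:
```python
from rig import ctrl, imaging
import cv2
from h import *
s=ctrl.sense();print(s['eef_pos'],s['ee_rot'])
c=imaging.calibration("wrist");im=imaging.capture("wrist");cv2.imwrite("pics/w1.png",im[:,:,::-1]);np.save("w1.npy",c,allow_pickle=True)
```

```text
[452.72324701 262.40835443 299.68327311] [-2.20175745e-04  7.86547852e-01  6.17528744e-01 -8.23586778e-04]
```

View pics/w1.png

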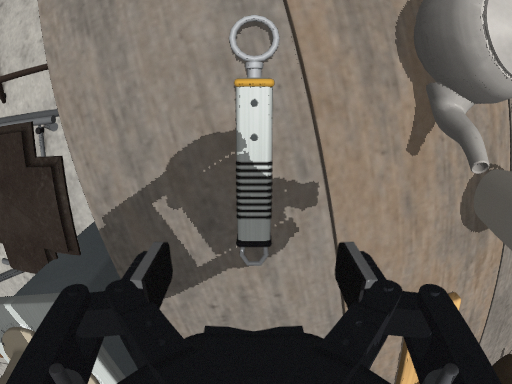

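The wrist picture shows the balance upright in view: eye (254,39), brass cap (254,83), grip ribs (254,162–218) and black cap (254,244).

Run:
```python
from rig import ctrl, imaging
from h import *
c=np.load("w1.npy",allow_pickle=True).item()
e=plane(c,254.3,39,14,1);m=plane(c,254.3,80,29,1);g=plane(c,254,190,28,1);b=plane(c,254,244,29,1)
print(e,m,g,b,np.linalg.norm(e-b)); ax=e-b;ax[2]=0;ax/=np.linalg.norm(ax);yaw=np.arctan2(ax[1],ax[0]);grip=e-130*ax
print(yaw,grip)
s=ctrl.sense();t=rot(s['ee_rot']).as_matrix();y0=np.arctan2(t[1,0],t[0,0])
G=(grip+g)/2
print(y0,totool(s,np.array([G[0],G[1],178])-s['eef_pos']))
```

```text
[484.73135001 386.31541721  14.        ] [476.04554057 350.76712618  29.        ] [454.32715823 262.36244163  28.        ] [442.32857663 212.8862637   29.        ] 179.16658862372665
1.3310043573137664 [453.85627807 260.03505479  14.        ]
1.3297743835912899 [-2.45724680e-03  1.49423022e+00  1.22148283e+02]
```

Request:
jog_arm:
  segments:
    - {"d":[0,1,40]}
    - {"d":[0,1,80]}
    - {"d":[0,1.5,105]}
    - {"d":[0,1.5,115]}
    - {"d":[0,1.5,121]}
    - {"d":[0,1.5,121]}
    - {"d":[0,1.5,121]}
  finger_gap: 1.0

```text
time_s: 2.65
eef_pos: [454.8, 261.5, 180.7]
ee_rot: [0.0, 0.787, 0.617, 0.001]
force: [-0.4, -0.1, -0.7]
grip_width: 1.001
grip_force: 0.0
```

Request:
jog_arm:
  segments:
    - {}
    - {}
    - {}
    - {}
    - {}
    - {}
    - {}
    - {}
  finger_gap: 0.0
  grip_force: 100

```text
time_s: 3.45
eef_pos: [454.6, 261.7, 180.0]
ee_rot: [0.0, 0.787, 0.617, 0.0]
force: [-1.1, -0.3, 6.0]
grip_width: 0.328
grip_force: 99.6
```

Request:
jog_arm:
  segments:
    - {"d":[0,0,-30]}
    - {"d":[0,0,-70]}
    - {"d":[-10,3,-105],"rotvec":[0,0,0.05]}
    - {"d":[-40,11,-105],"rotvec":[0,0,0.17]}
    - {"d":[-80,22,-105],"rotvec":[0,0,0.3]}
    - {"d":[-120,33,-105],"rotvec":[0,0,0.43]}
    - {"d":[-160,44,-105],"rotvec":[0,0,0.56]}
    - {"d":[-200,54,-105],"rotvec":[0,0,0.68]}

```text
time_s: 4.25
eef_pos: [458.8, 52.9, 284.3]
ee_rot: [-0.0, 0.948, 0.317, -0.0]
force: [1.6, 0.5, -2.0]
grip_width: 0.33
grip_force: 99.3
```

Run:
```python
from rig import ctrl, imaging
from h import *
s=ctrl.sense();t=rot(s['ee_rot']).as_matrix();y0=np.arctan2(t[1,0],t[0,0])
print(totool(s,np.array([465,-128.5,285])-s['eef_pos']),y0+.019,s['grip_width'],s['grip_force'])
```

```text
[-104.07932431  148.71861094   -0.70464191] 0.663788335577212 0.3302938142567383 99.27301168441772
```

Request:
jog_arm:
  segments:
    - {"d":[-22,31,0],"rotvec":[0,0,0.13]}
    - {"d":[-44,63,0],"rotvec":[0,0,0.26]}
    - {"d":[-63,90,0],"rotvec":[0,0,0.38]}
    - {"d":[-78,112,0],"rotvec":[0,0,0.48]}
    - {"d":[-90,129,0],"rotvec":[0,0,0.57]}
    - {"d":[-98,141,0],"rotvec":[0,0,0.63]}
    - {"d":[-104,149,0],"rotvec":[0,0,0.66]}
    - {"d":[-104,149,0],"rotvec":[0,0,0.664]}

```text
time_s: 5.05
eef_pos: [466.4, -127.8, 284.3]
ee_rot: [-0.0, 1.0, -0.008, -0.0]
force: [0.0, 0.2, -1.4]
grip_width: 0.327
grip_force: 99.2
```

Request:
jog_arm:
  segments:
    - {}
    - {}

```text
time_s: 5.25
eef_pos: [466.4, -126.4, 284.4]
ee_rot: [-0.0, 1.0, -0.006, -0.0]
force: [-0.3, 0.4, -1.6]
grip_width: 0.327
grip_force: 99.2
```

Run:
```python
from rig import ctrl, imaging
import cv2
from h import *
s=ctrl.sense();t=rot(s['ee_rot']).as_matrix();print(s['eef_pos'],np.arctan2(t[1,0],t[0,0]))
c=imaging.calibration("wrist");im=imaging.capture("wrist");cv2.imwrite("pics/w2.png",im[:,:,::-1]);np.save("w2.npy",c,allow_pickle=True)
```

```text
[ 466.42165445 -126.38885448  284.39423183] -0.012622746567188916
```

View pics/w2.png

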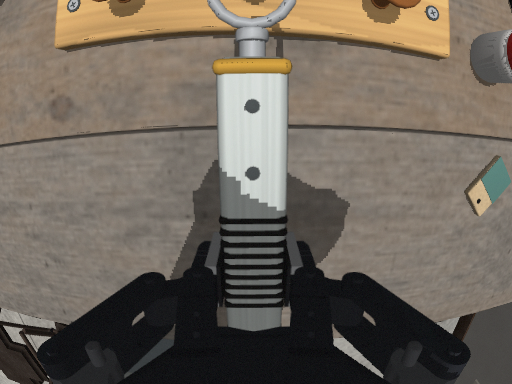

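The wrist view puts the eye at the top edge, about (252,-5), with the rail screws at (73,4) and (432,13). The ball is out of view, so I'll measure eye and peg together in the fixed cameras.

Run:
```python
from rig import ctrl, imaging
import cv2
from h import *
c=np.load("w2.npy",allow_pickle=True).item()
a=plane(c,73,4,21,1);b=plane(c,432,13,21,1);print("screws",a,b,(a+b)/2,np.linalg.norm(a-b),np.arctan2(*(a-b)[:2]))
S=ctrl.sense()['eef_pos']
print([plane(c,u,v,S[2]-170+15,1).round(1) for u,v in((252,60),(252.5,215))])
t=imaging.capture("top");s=imaging.capture("side");cv2.imwrite("pics/t2.png",t[:,:,::-1]);cv2.imwrite("pics/s2.png",s[:,:,::-1])
A=cv2.resize(t[165:215,230:350,::-1],None,fx=6,fy=6,interpolation=cv2.INTER_CUBIC)
B=cv2.resize(s[160:250,190:300,::-1],None,fx=6,fy=6,interpolation=cv2.INTER_CUBIC)[:290*2]
C=np.zeros((300+270,720,3),np.uint8);C[:300]=A;C[300:,:660]=B[60:330]
cv2.imwrite("pics/z2.png",C)
```

```text
screws [644.36596179  28.57267439  21.        ] [ 631.19020179 -284.92748156   21.        ] [ 637.77808179 -128.17740359   21.        ] 313.7769086902332 0.0420032025620572
[array([ 560.8, -128.1,  129.4]), array([ 494. , -127.5,  129.4])]
```

View pics/z2.png

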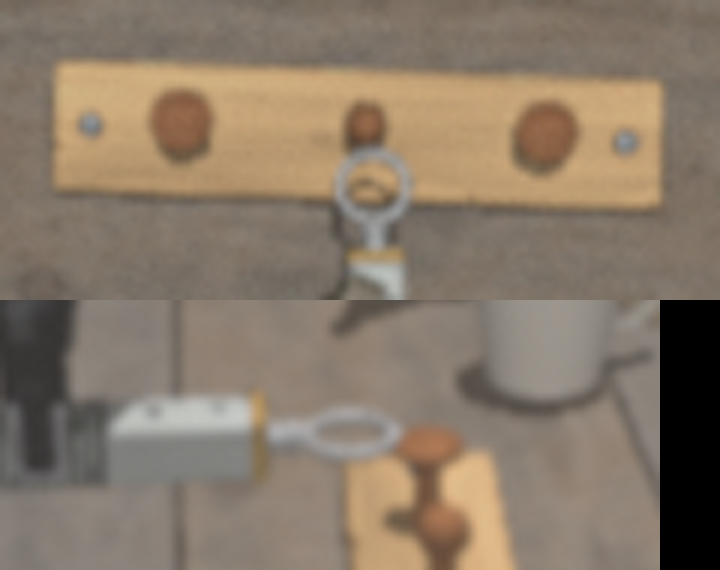

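Create m.py:
```python
import cv2
from rig import ctrl, imaging
from h import *
c=imaging.calibration("top");cs=imaging.calibration("side")
f=lambda u,v,u0,v0:((u+.5)/6-.5+u0,(v+.5)/6-.5+v0)
a=plane(c,*f(90,125,230,165),21);b=plane(c,*f(627,143,230,165),21)
print("screws",a,b,(a+b)/2,"rail yaw",-np.arctan2(*(a-b)[:2]))
im=cv2.imread("pics/top0.png").astype(float)
B,G,Rr=im[...,0],im[...,1],im[...,2]
print("row 187 R/B",[(int(x),int(y)) for x,y in zip(Rr[187,284:299],B[187,284:299])])
m=((Rr>1.75*B)&(Rr<165)&(G<105)).astype(np.uint8)
n,l,st,ce=cv2.connectedComponentsWithStats(m[170:205,232:346])
for i in range(1,n):
    if st[i,4]>8:
        p=ce[i]+[232,170];print(st[i],p,plane(c,*p,70),plane(c,*p,66))
S=ctrl.sense();ez=S['eef_pos'][2]-166
print("eye top",plane(c,*f(373,187,230,165),ez),"mouth",plane(c,*f(376,256,230,165),ez+14),S['eef_pos'],ez)
# side: eye centre, ball centre (crop offset row 10)
for n,u,v in(("eye",351,434),("ball",444,524)):
    p=f(u,v-300+60,190,160); d=ray(cs,*p); P=cs['position'];k=(-128-P[1])/d[1];print("side",n,P+k*d)
```

```bash
python3 m.py
```

```text
screws [643.97943513  30.91550114  21.        ] [ 630.52756973 -284.97960646   21.        ] [ 637.25350243 -127.03205266   21.        ] rail yaw -0.04255761795896354
row 187 R/B [(180, 112), (182, 111), (176, 108), (134, 80), (105, 60), (111, 56), (123, 62), (127, 65), (114, 57), (114, 65), (154, 95), (179, 109), (186, 113), (187, 115), (186, 112)]
[24 11  9  9 64] [259.9375  185.15625] [638.35127454 -22.96006912  70.        ] [638.84733936 -22.98666803  66.        ]
[56 13  6  6 32] [290.5     185.53125] [ 636.14532132 -127.18341436   70.        ] [ 636.63500612 -127.51144645   66.        ]
[84 13 10 10 70] [320.58571429 187.18571429] [ 629.55860545 -229.73594705   70.        ] [ 630.02924025 -230.36058002   66.        ]
eye top [ 596.38804253 -126.75678988  118.45921528] mouth [ 557.57703118 -126.56285843  132.45921528] [ 466.47629451 -126.57549291  284.45921528] 118.45921527957063
side eye [ 598.47926493 -128.          118.56157492]
side ball [ 639.16156489 -128.           73.13581528]
```

Wrist and top agree: peg about (636.5,-127.2) and rail yaw -0.042. I'll bring the eye over the ball, lower it partway, and check.

Request:
jog_arm:
  segments:
    - {"d":[14,-1.5,0],"rotvec":[0,0,0.01]}
    - {"d":[28,-3,5],"rotvec":[0,0,0.02]}
    - {"d":[40,-4,14],"rotvec":[0,0,0.03]}
    - {"d":[40,-4,22],"rotvec":[0,0,0.03]}
    - {"d":[40,-4,24],"rotvec":[0,0,0.03]}
    - {"d":[40,-4,24],"rotvec":[0,0,0.03]}
    - {"d":[40,-4,24],"rotvec":[0,0,0.03]}

```text
time_s: 6.1
eef_pos: [506.2, -123.7, 260.8]
ee_rot: [0.0, 1.0, -0.022, 0.0]
force: [-0.4, -0.2, -1.2]
grip_width: 0.33
grip_force: 99.2
```

Run:
```python
from rig import ctrl, imaging
import cv2
from h import *
S=ctrl.sense();T=rot(S['ee_rot']).as_matrix();print(S['eef_pos'],np.arctan2(T[1,0],T[0,0]))
t=imaging.capture("top");s=imaging.capture("side")
A=cv2.resize(t[165:215,260:320,::-1],None,fx=12,fy=12,interpolation=cv2.INTER_CUBIC)[:420]
B=cv2.resize(s[190:235,215:295,::-1],None,fx=9,fy=9,interpolation=cv2.INTER_CUBIC)[:]
C=np.zeros((420+180,800,3),np.uint8);C[:420,:720]=A;C[420:,:720]=B[60:240]
cv2.imwrite("pics/z3.png",C)
```

```text
[ 506.24294014 -123.70651866  260.81301892] -0.044203212309387944
```

View pics/z3.png

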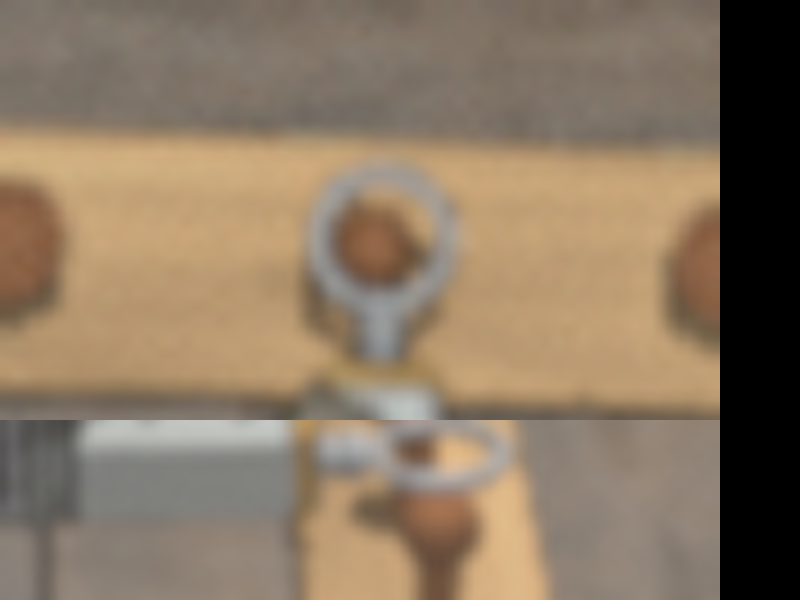

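Run:
```python
from rig import ctrl, imaging
from h import *
c=imaging.calibration("top");cs=imaging.calibration("side")
f=lambda u,v,u0,v0,k:((u+.5)/k-.5+u0,(v+.5)/k-.5+v0)
e=plane(c,*f(383,237,260,165,12),94.8);b=plane(c,*f(373,243,260,165,12),70);print("top",e,b,b-e)
o=[]
for u,v in((443,454),(438,524)):
    d=ray(cs,*f(u,v-360,215,190,9)); P=cs['position'];o.append(P+d*(-127-P[1])/d[1])
print("side",o,o[1]-o[0])
```

```text
top [ 637.26346577 -128.43074294   94.8       ] [ 638.68223904 -127.65194799   70.        ] [  1.41877327   0.77879495 -24.8       ]
side [array([ 639.48549369, -127.        ,   93.02796253]), array([ 638.36413271, -127.        ,   70.06503759])] [-1.12136098e+00  1.13686838e-13 -2.29629249e+01]
```

The eye is centred over the ball to within about 1.5 mm in both views, so I can lower it.

Request:
jog_arm:
  segments:
    - {"d":[0,-0.5,6]}
    - {"d":[0,-0.5,12]}
    - {"d":[0,-0.5,18]}
    - {"d":[0,-0.5,24]}
    - {"d":[0,-0.5,28]}
    - {"d":[0,-0.5,28]}

```text
time_s: 6.8
eef_pos: [506.4, -123.1, 231.8]
ee_rot: [-0.0, 1.0, -0.022, -0.001]
force: [-0.3, -0.1, -2.0]
grip_width: 0.327
grip_force: 99.2
```

Request:
jog_arm:
  segments:
    - {"d":[0,0,8]}
    - {"d":[0,0,16]}
    - {"d":[0,0,24]}
    - {"d":[0,0,25]}
    - {"d":[0,0,25]}
    - {"d":[-2,0,25]}
    - {"d":[-5,0,25]}
    - {"d":[-5,0,25]}
  grip_force: 120

```text
time_s: 7.6
eef_pos: [501.2, -122.9, 207.6]
ee_rot: [0.0, 1.0, -0.022, -0.0]
force: [0.3, -0.6, -1.9]
grip_width: 0.324
grip_force: 122.0
```

Request:
jog_arm:
  segments:
    - {"d":[-4,0,0]}
    - {"d":[-8,0,0]}
    - {"d":[-12,0,0]}
    - {"d":[-15,0,0]}
    - {"d":[-15,0,0]}
    - {"d":[-15,0,0]}

```text
time_s: 8.2
eef_pos: [486.8, -122.4, 207.7]
ee_rot: [0.0, 1.0, -0.022, 0.001]
force: [5.4, -0.6, -3.1]
grip_width: 0.324
grip_force: 122.2
```

The 5.4 N reading at about 11 mm of draw matches the spring, so the eye is on the neck. I'll pull most of the rest and look.

Request:
jog_arm:
  segments:
    - {"d":[-4,0,0]}
    - {"d":[-8,0,0]}
    - {"d":[-12,0,0]}
    - {"d":[-15,0,0]}
    - {"d":[-17,0,0]}
    - {"d":[-17,0,0]}
    - {"d":[-17,0,0]}

```text
time_s: 8.9
eef_pos: [470.7, -121.8, 208.2]
ee_rot: [0.001, 1.0, -0.022, 0.003]
force: [12.4, 0.8, -4.4]
grip_width: 0.32
grip_force: 122.2
```

Run:
```python
from rig import ctrl, imaging
import cv2
from h import *
im=imaging.capture("wrist")[:,:,::-1];s=imaging.capture("side")[:,:,::-1];cv2.imwrite("pics/w4.png",im)
A=cv2.resize(im[0:90,200:310],None,fx=4,fy=4,interpolation=cv2.INTER_CUBIC)
B=cv2.resize(s[190:250,200:290],None,fx=4,fy=4,interpolation=cv2.INTER_CUBIC)
C=np.zeros((360,800,3),np.uint8);C[:,:440]=A;C[:240,440:]=B
cv2.imwrite("pics/z4.png",C);np.save("w4.npy",imaging.calibration("wrist"),allow_pickle=True)
v=im[:90,254].astype(int).sum(1)//3;print(list(v[:75]))
```

```text
[np.int64(185), np.int64(185), np.int64(183), np.int64(184), np.int64(184), np.int64(183), np.int64(182), np.int64(183), np.int64(184), np.int64(183), np.int64(182), np.int64(184), np.int64(184), np.int64(156), np.int64(75), np.int64(139), np.int64(184), np.int64(184), np.int64(183), np.int64(183), np.int64(181), np.int64(183), np.int64(184), np.int64(185), np.int64(185), np.int64(182), np.int64(128), np.int64(69), np.int64(153), np.int64(184), np.int64(183), np.int64(183), np.int64(184), np.int64(184), np.int64(184), np.int64(184), np.int64(185), np.int64(184), np.int64(184), np.int64(100), np.int64(79), np.int64(115), np.int64(132), np.int64(185), np.int64(187), np.int64(185), np.int64(185), np.int64(185), np.int64(186), np.int64(185), np.int64(185), np.int64(170), np.int64(111), np.int64(80), np.int64(105), np.int64(131), np.int64(123), np.int64(121), np.int64(91), np.int64(133), np.int64(139), np.int64(144), np.int64(148), np.int64(151), np.int64(152), np.int64(148), np.int64(142), np.int64(136), np.int64(129), np.int64(123), np.int64(114), np.int64(109), np.int64(95), np.int64(180), np.int64(220)]
```

View pics/z4.png

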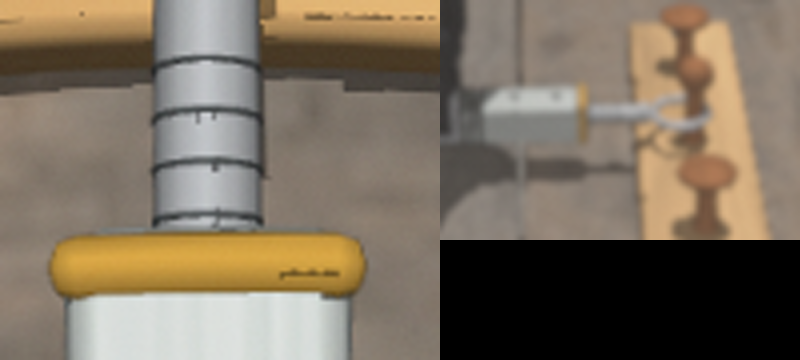

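Four thin lines are visible, at rows 14, 27, 40 and 53 (6, 12, 18 and 24 mm). The band is still just inside, and the cap edge is at row 58.

Create d.py:
```python
from h import *
import sys
def draw(c,rows,edge,az,u=252):
    t=lambda r,z:plane(c,u,r,z,1)[0]
    M=t(edge,az+15.25)
    for rr in(3,5,6,7):
        L=[t(r,az+rr) for r in rows];print(rr,"spacing",np.diff(L).round(2),"line24 beyond mouth",round(L[-1]-M,2))
    # rod width
    for rr in (0,):print("rod width",plane(c,265.5,30,az,1)[1]-plane(c,238.5,30,az,1)[1],"mouth x",M)
if __name__=="__main__":
    from rig import ctrl, imaging
    s=ctrl.sense();print(s['eef_pos'],s['force'])
    draw(np.load("w4.npy",allow_pickle=True).item(),[14.1,27,40,52.9],58.5,s['eef_pos'][2]-166)
```

```bash
python3 d.py
```

```text
[ 470.70783425 -121.81219654  208.17417506] [12.62415767  0.09176463 -4.18714388]
3 spacing [-6.13 -6.05 -5.89] line24 beyond mouth 4.27
5 spacing [-6.04 -5.96 -5.8 ] line24 beyond mouth 3.95
6 spacing [-5.99 -5.91 -5.76] line24 beyond mouth 3.79
7 spacing [-5.95 -5.86 -5.71] line24 beyond mouth 3.63
rod width -11.962624956253379 mouth x 566.0554914190385
```

Request:
jog_arm:
  segments:
    - {"d":[-1,0,0]}
    - {"d":[-2,0,0]}
    - {"d":[-2.5,0,0]}
    - {"d":[-2.5,0,0]}
    - {"d":[-2.5,0,0]}

```text
time_s: 9.5
eef_pos: [468.3, -121.7, 208.3]
ee_rot: [0.001, 1.0, -0.022, 0.003]
force: [14.3, -0.4, -4.2]
grip_width: 0.323
grip_force: 122.1
```

Run:
```python
from rig import ctrl, imaging
import cv2
from h import *
from d import draw
S=ctrl.sense();print(S['eef_pos'],S['force'])
c=imaging.calibration("wrist");im=imaging.capture("wrist")[:,:,::-1]
v=im[:90,246].astype(int).sum(1)//3;print(v[:76].tolist())
A=cv2.resize(im[30:80,210:300],None,fx=8,fy=8,interpolation=cv2.INTER_CUBIC)
cv2.imwrite("pics/z5.png",A);np.save("w5.npy",c,allow_pickle=True)
```

```text
[ 468.3485551  -121.74227846  208.27055892] [14.26129093 -0.3805834  -4.18848183]
[176, 176, 174, 174, 176, 176, 176, 175, 176, 119, 68, 176, 176, 177, 177, 177, 176, 176, 175, 177, 177, 157, 86, 103, 177, 176, 176, 177, 176, 177, 178, 177, 176, 178, 159, 84, 111, 178, 176, 178, 178, 177, 178, 178, 179, 179, 177, 165, 89, 108, 178, 178, 178, 178, 179, 179, 157, 102, 90, 130, 136, 143, 147, 150, 152, 150, 144, 137, 73, 86, 117, 110, 95, 180, 219, 219]
```

View pics/z5.png

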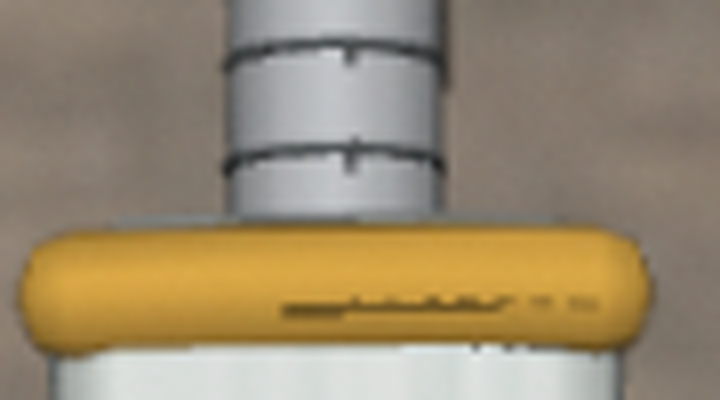

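Request:
jog_arm:
  segments:
    - {"d":[-0.6,0,0]}
    - {"d":[-0.6,0,0]}
    - {"d":[-0.6,0,0]}

```text
time_s: 9.85
eef_pos: [467.8, -121.7, 208.3]
ee_rot: [0.001, 1.0, -0.022, 0.003]
force: [14.3, -0.5, -4.0]
grip_width: 0.322
grip_force: 122.1
```

Run:
```python
from rig import ctrl, imaging
import cv2
from h import *
from d import draw
F=[]
for i in range(8):
    im=imaging.capture("wrist")[:,:,::-1]; S=ctrl.sense();F.append(S['force'])
print(S['eef_pos'],np.mean(F,0),np.std(F,0))
c=imaging.calibration("wrist")
for u in(242,246,248,250,258,261,225,280):print(u,(im[44:62,u].astype(int).sum(1)//3).tolist())
az=S['eef_pos'][2]-166
print("edge on rod plane vs mouth",plane(c,252,57.5,az+6,1)[0]-plane(c,252,57.5,az+15.25,1)[0])
c5=np.load("w5.npy",allow_pickle=True).item();draw(c5,[9.6,22.3,35.2,48.3],57.5,az,u=246)
cv2.imwrite("pics/w6.png",im)
```

```text
[ 467.79684016 -121.70877962  208.26977857] [14.36086448  0.2560212  -4.18626282] [0.60411767 0.35346452 0.59587505]
242 [150, 148, 149, 97, 86, 139, 149, 150, 149, 150, 150, 148, 137, 122, 95, 128, 133, 140]
246 [177, 177, 154, 72, 137, 177, 179, 179, 177, 179, 178, 171, 127, 117, 93, 130, 136, 142]
248 [187, 185, 142, 81, 147, 187, 187, 187, 186, 185, 187, 177, 123, 120, 93, 131, 136, 143]
250 [193, 192, 142, 90, 155, 192, 192, 192, 193, 191, 193, 176, 107, 120, 94, 133, 135, 143]
258 [166, 166, 143, 69, 129, 166, 165, 166, 166, 167, 167, 158, 121, 124, 98, 134, 140, 145]
261 [142, 142, 141, 80, 81, 133, 142, 143, 141, 143, 142, 142, 129, 123, 99, 136, 139, 145]
225 [117, 116, 119, 121, 121, 119, 120, 121, 119, 120, 122, 123, 123, 121, 116, 111, 126, 133]
280 [121, 120, 121, 121, 120, 120, 119, 117, 116, 114, 113, 112, 110, 103, 108, 135, 142, 144]
edge on rod plane vs mouth 1.3547705838467436
3 spacing [-6.1  -6.05 -6.02] line24 beyond mouth 5.98
5 spacing [-6.   -5.96 -5.93] line24 beyond mouth 5.62
6 spacing [-5.96 -5.91 -5.89] line24 beyond mouth 5.44
7 spacing [-5.91 -5.87 -5.84] line24 beyond mouth 5.26
rod width -11.965705902681734 mouth x 564.2936695067712
```

Force (14.4 N), the retreat distance and the line spacing all put the draw at about 29.2 mm. The band's leading edge is just appearing at the cap. I'll pull the last 0.8 mm.

Request:
jog_arm:
  segments:
    - {"d":[-0.8,0,0]}
    - {"d":[-0.8,0,0]}
    - {"d":[-0.8,0,0]}
    - {"d":[-0.8,0,0]}

```text
time_s: 10.65
eef_pos: [467.0, -121.7, 208.3]
ee_rot: [0.001, 1.0, -0.022, 0.003]
force: [14.3, -0.3, -4.2]
grip_width: 0.321
grip_force: 122.1
```

Run:
```python
from rig import ctrl, imaging
import cv2
from h import *
F=[]
for i in range(10):
    im=imaging.capture("wrist")[:,:,::-1]; S=ctrl.sense();F.append(S['force'])
print(S['eef_pos'],np.mean(F,0))
for u in(246,250,258,225):print(u,(im[42:62,u].astype(int).sum(1)//3).tolist())
s=imaging.capture("side")[:,:,::-1]
A=cv2.resize(im[30:80,210:300],None,fx=8,fy=8,interpolation=cv2.INTER_CUBIC)[:300]
B=cv2.resize(s[190:240,190:290],None,fx=6,fy=6,interpolation=cv2.INTER_CUBIC)
C=np.zeros((600,720,3),np.uint8);C[:300]=A;C[300:,:600]=B;cv2.imwrite("pics/z6.png",C)
```

```text
[ 467.03128986 -121.68665763  208.29051873] [14.39241863  0.47709666 -4.46946961]
246 [179, 176, 169, 109, 63, 178, 178, 177, 177, 178, 178, 178, 153, 32, 68, 117, 93, 129, 135, 142]
250 [192, 192, 174, 107, 96, 192, 192, 193, 192, 193, 193, 192, 115, 40, 73, 121, 93, 132, 136, 142]
258 [166, 165, 157, 102, 61, 166, 166, 166, 167, 165, 166, 166, 128, 27, 82, 123, 97, 133, 139, 145]
225 [114, 117, 118, 119, 122, 121, 121, 121, 119, 120, 119, 120, 123, 125, 127, 123, 117, 110, 126, 134]
```

View pics/z6.png

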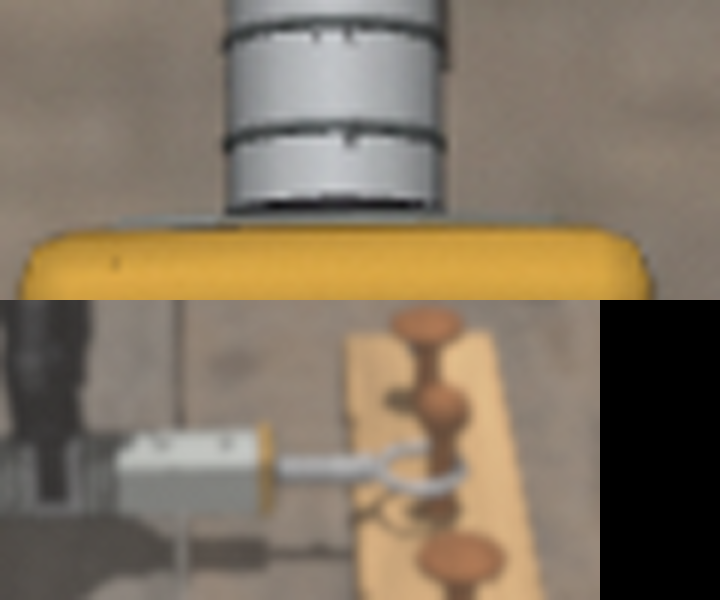

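The band is now showing at the mouth, a bit under half of it. In the side view the eye sits round the neck below the ball, level. I'll pull 0.6 mm more, let it settle and hand in.

Request:
jog_arm:
  segments:
    - {"d":[-0.6,0,0]}
    - {"d":[-0.6,0,0]}
    - {"d":[-0.6,0,0]}
    - {"d":[-0.6,0,0]}
    - {"d":[-0.6,0,0]}
    - {"d":[-0.6,0,0]}

```text
time_s: 11.8
eef_pos: [466.5, -121.7, 208.3]
ee_rot: [0.001, 1.0, -0.022, 0.003]
force: [15.2, 0.7, -4.5]
grip_width: 0.323
grip_force: 122.1
```

Run:
```python
from rig import ctrl, imaging
import numpy as np
F=[]
for i in range(12):
    im=imaging.capture("wrist"); S=ctrl.sense();F.append(S['force'])
print(S['eef_pos'],np.mean(F,0),(im[42:62,246].astype(int).sum(1)//3).tolist())
if 14<np.mean(F,0)[0]<16: print(ctrl.finish_job())
```

```text
[ 466.45674817 -121.66685642  208.30592904] [14.98982776  0.50527323 -4.60624811] [178, 172, 93, 103, 175, 178, 178, 178, 179, 178, 177, 112, 28, 30, 69, 118, 92, 129, 136, 143]
the job is handed in; nothing more can be done
None
```

The job is handed in: the eye sits round the ball peg's neck and the balance is held level and square to the rail by its casing, steady at about 15 N (14.99 N mean over the final readings), with the band at the mouth to within about 1 mm.

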